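# Lower the dripper of a ratchet stand onto a mug

## Task

Throw the red ratchet pawl of the pour-over stand back clear of its toothed wheel, turn the crank back to lower the dripper until its ring bears lightly on the rim of the mug beneath it (about 10 newtons, never over 20), then drop the pawl into the teeth again and let go. Do not shift either mug, and leave the lemon alone.

Things in the scene. Friction and masses are not known exactly. Their poses are not given: they have to be found in the camera images.
- stand: Fixed pour-over stand: dark steel foot 150 x 125 x 14 mm, aluminium column 36 mm square, 189 mm high. Origin under the column's centre on the worktop. Its +y points from the column to the dripper, -y to the crank, +x away from the robot at yaw 0. On the -y side an 80 mm wheel with 14 saw teeth 8 mm deep, 10 mm thick, turns on a level axis along y; crank arm 75 mm to -y.
- drum_axis (a point): Centre of the toothed wheel, on the drum's level axis: 130 mm above the worktop, stand frame (0, -0.046, 0.130).
- drum (a joint): Drum angle, rad, 0 at the start. Growing = turning back = lowering: the crank moves over the top toward the stand's -x and the dripper sinks 30 mm per rad; the pawl, when in, blocks this. Stays where left (friction): lowering takes 1 to 2.5 N at the crank; once the dripper touches, each further newton along the crank's path presses the mug 2.5 N more. Stops at -0.4 and 2.2.
- crank_grip (a point): Middle of the crank's wooden sleeve (spins freely on its pin): 18 mm thick, 52 mm long, level along the stand's y, 112 mm to the -y side of the column's centre. Circles the drum axis at 75 mm radius; at drum 0 it stands 53 mm past the axis on the stand's +x side and 53 mm above it; straight above the axis at drum 0.785.
- pawl (a joint): Angle of the red pawl in rad: 0 = nose fully in the root of the teeth; about 0.15 when the nose stands on a tooth's tip; grows as it is thrown back toward the stand's -x, to its stop at 1.0. Top-heavy: it tips by its own weight either way once past about 0.6 and stays there; 0.3 N at the bar moves it, up to 2 N if the drum bears on it.
- pawl_pivot (a point): Pivot of the pawl, axis along the stand's y: stand frame (-0.059, -0.046, 0.146).
- pawl_bar (a point): Middle of the red cross bar at the top of the pawl's lever: 16 mm thick, 30 mm long, lying level along the stand's y, 95 mm from the pivot. With the pawl at 0 it leans 30 degrees from upright to the stand's +x (48 mm past the pivot, 82 mm above it); thrown back it leans 27 degrees to -x.
- carriage: The white dripper (108 mm flat round flange, cone 68 mm high above it, grey silicone ring under it, which yields 1 mm per 20 N, and an 18 mm spout) on its black clamp block and steel arm; slides down the column as the drum turns.
- dripper_seat (a point): Centre of the flat underside of the dripper's silicone ring, 120 mm from the column toward +y; 130 mm above the worktop at drum 0. It comes to rest on the mug's rim.
- mug: Loose green and white mug, rim 88 mm above its underside, 84 mm wide plus handle. Origin at the centre of its underside including the handle (mug's own axis at y = +17 mm). Stands under the dripper or beside it, handle toward the robot.
- tall_mug: Loose blue mug, rim 115 mm above its underside, 78 mm wide plus handle. Origin at the centre of its underside. Stands under the dripper or beside it, handle toward the robot.
- lemon: Loose yellow lemon, 71 x 53 x 51 mm, on the worktop in front of the stand. A bystander.

How it is judged:
By the outcome, as a careful person would: the job done as asked, in the order asked, and still so for the second after the job is handed in, with the robot touching nothing.
It also fails if it takes over 67 s, if anything falls off the work surface, if the arm or the gripper's body presses on something with over 40 N, if the wrist force passes 120 N, or if a joint passes its speed limit or range.

## Robot

A 6-joint arm with a two-finger parallel gripper is mounted at the origin on a cart in front of the work surface, level with it; the furniture and walls round the work are solid. World frame = base frame: x ahead of the robot, y to its left, z up, the work surface at z = 0. Lengths are in m, angles in rad, forces in N, time in s.
With the tool pointing down it reaches from about 0.225 to 0.725 m from the base axis. Payload 3.1 kg.
Tool frame: the origin (TCP) lies at the very end of the fingers, on their centre line; the grasp point (between the pads) lies 19 mm behind it; z points along the fingers, y is the line along which they close (so a half turn about z gives the same grasp; the last joint's range is limited). The gripper opens to 85 mm and grips with 20 to 120 N. Pads are 22 mm wide; open, the fingers measure 114 mm over their backs; the gripper's body (76 mm by 85 mm) begins 54 mm behind the grasp point. The pads swing forward as they close: fully open they stand 13 mm farther back than shut.
Start: joints at [-1.26, 0.048, 0.099, 1.622, 0, 1.443], TCP at [0.223, -0.475, 0.231] pointing down, gripper open.
Joint ranges: [-2.91, 2.91], [-0.99, 1.94], [-1.21, 1.42], [-2.12, 2.29], [-1.49, 1.47], [-3.14, 3.14]. Speed limits (rad/s): [2.79, 2.79, 3.14, 3.14, 3.14, 3.14].

## Interface

Orientations are given as [roll, pitch, yaw] about the fixed x, y, z axes, in that order (R = Rz(yaw) Ry(pitch) Rx(roll)).
In Python, from cell import env gives the robot as it stands.
- The arm moves only by the shell command python3 nudge.py 'ROWS' [FORCE]. ROWS is a JSON list that holds a single list of rows (three levels of brackets), with 1 to 10 rows, each of 7 numbers: dx, dy, dz in cm, then a rotation vector rx, ry, rz in units of 0.1 rad, then the opening from 0.0 (shut) to 1.0 (fully open); each row shifts and turns the commanded pose from where the row before left it, along the tool's axes as they then stand; what a row does not reach is not made up. A row lasts 1/10 s, in which the tool goes at most 0.05 m and 0.15 rad, less where a joint would pass 70% of its speed; a pose out of reach is approached as far as the arm can. The fingers move at their own pace and stop on an object; FORCE is the grip in N (left out, the last holds). Time passes only in rows, so rows that do not move let the fingers close. It prints the time, the measured TCP pose, the force, the opening and the grip force at its end. Input that does not fit is refused with a message, and nothing moves.
- env.state(): the state, without advancing time (a new reading comes with each control period).
- env.read_camera(name): name is "side" or "top"; returns a dict with "frame" (400x640x3 uint8, blue, green, red), "K" (3x3 intrinsics, pixels), "pose" (4x4, takes a point from camera to world coordinates). Camera axes: x right, y up, looking along -z (the intrinsics and any distortion apply to the point x, -y, -z); pixel columns grow to the right and rows downward; lengths in m; the calibration is good to about 2 mm. A picture is of the moment at which its call begins. There is no depth.
- env.finish_job(): hands the job in; it is judged then, once.
The state is a dict: "clock": time; "joint_pos": joint angles; "qd": joint speeds; "joint_efforts": joint torques, N m; "eef_pos": TCP position; "ee_rot": TCP orientation; "force": force on the tool from outside, world axes, zero at the start; "wrist_torque": the same for the moment, N m; "opening": opening from 0.0 (shut) to 1.0 (fully open); "gripper_force": force on a finger pad.
Only numpy, scipy, OpenCV 4.12 (cv2) and the standard library are available. Lean on these libraries where they do the work, as an engineer would, in place of code of your own. Each camera call takes 0.05 s, during which the arm holds its last target. There are 200 camera calls.

## Working session

There is one attempt and no reset: what is moved stays moved. The work goes in short steps, Python scripts to look and compute and a shell command to move; the robot and the scene stay as the last step left them, time stands still between calls to the robot, and variables do not carry over. Pictures are saved under pics/ and viewed, at most 10 in all, crops included, and the job is handed in when it is done.

```bash
ls; mkdir -p pics; python3 - <<'E'
from cell import env
import cv2
for n in("side","top"):
    c=env.read_camera(n); cv2.imwrite(f"pics/{n}0.png",c["frame"]); print(n,c["K"].tolist(),c["pose"].round(4).tolist(),[k for k in c])
s=env.state(); print(s)
E
```

```text
cell.py
nudge.py
pics
side [[434.48244511274316, 0.0, 315.7266468926309], [0.0, 434.48244511274316, 207.8912088638065], [0.0, 0.0, 1.0]] [[-0.9754, 0.1004, -0.1962, 0.3492], [-0.2201, -0.3989, 0.8902, 0.8722], [0.0111, 0.9115, 0.4112, 0.5269], [0.0, 0.0, 0.0, 1.0]] ['frame', 'K', 'pose']
top [[402.1196696082086, 0.0, 324.2640552639889], [0.0, 402.1196696082086, 200.51877940747036], [0.0, 0.0, 1.0]] [[-0.006, 0.9816, -0.1906, 0.3715], [-1.0, -0.0049, 0.0063, 0.0533], [0.0053, 0.1907, 0.9816, 1.0051], [0.0, 0.0, 0.0, 1.0]] ['frame', 'K', 'pose']
{'clock': 0.1, 'joint_pos': array([-1.25979558e+00,  4.86963445e-02,  9.77236103e-02,  1.62198937e+00,
        1.92585269e-05,  1.44297870e+00]), 'qd': array([ 0.00083214,  0.00139548,  0.00347444,  0.00099857, -0.00074205,
       -0.00025326]), 'joint_efforts': array([ 2.91836499e-03, -3.39849937e+01,  3.20936680e+01,  1.58513454e-02,
       -1.79737949e-04,  7.17938722e-07]), 'eef_pos': array([ 0.22287074, -0.4747307 ,  0.23020849]), 'ee_rot': array([-3.13944700e+00, -2.95172709e-04,  4.38818033e-01]), 'force': array([-0.72136143,  0.44257393,  0.49250131]), 'wrist_torque': array([-0.03978072,  0.00180774,  0.07556776]), 'gripper_force': 0.0, 'opening': 1.0027332671049536}
```
View pics/side0.png

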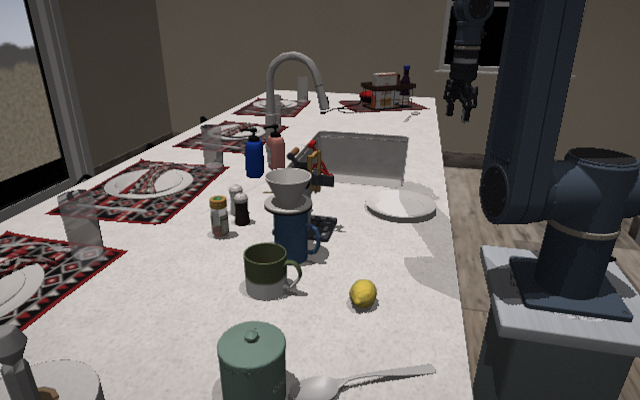

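View pics/top0.png

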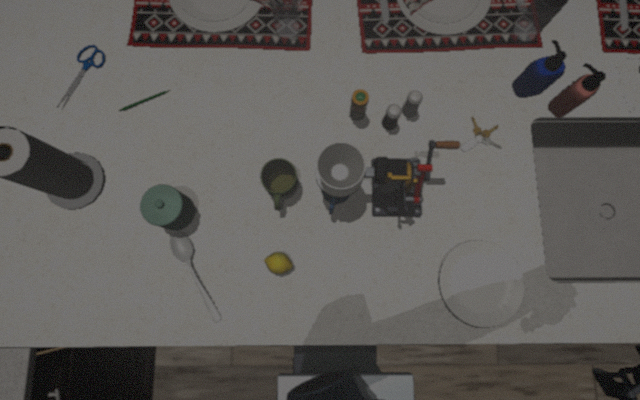

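The blue tall mug stands under the dripper: side view ~(292,235), with the stand behind it. The green mug is beside it at ~(266,270). In the top view the stand is at ~(400,185), the crank sleeve ~(446,145) and the pawl ~(424,170). I'll enlarge both views.

```bash
python3 - <<'E'
import cv2,numpy as np
a=cv2.imread("pics/top0.png")[125:229,305:475]; b=cv2.imread("pics/side0.png")[135:275,240:350]
a=cv2.convertScaleAbs(a,alpha=1.8)
a=cv2.resize(a,None,fx=4.7,fy=4.7,interpolation=cv2.INTER_CUBIC)
b=cv2.resize(b,None,fx=4.2,fy=4.2,interpolation=cv2.INTER_CUBIC)
cv2.imwrite("pics/topc.png",a);cv2.imwrite("pics/sidec.png",b);print(a.shape,b.shape)
E
```

```text
(489, 799, 3) (588, 462, 3)
```

View pics/topc.png

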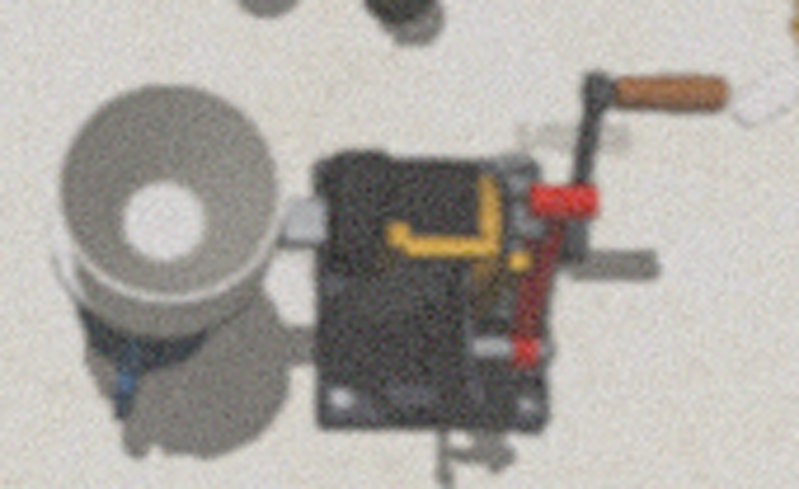

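View pics/sidec.png

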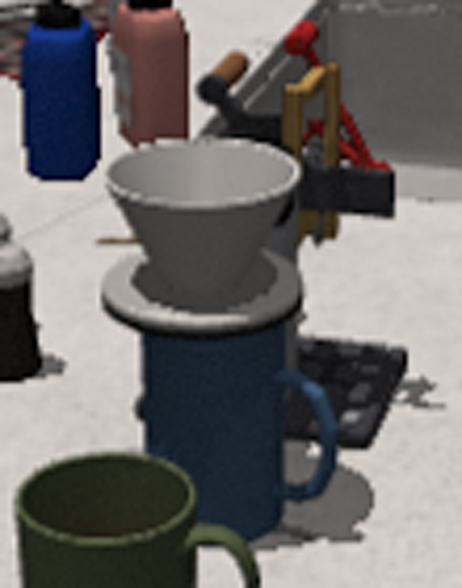

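The top crop shows the pawl bar at ~(565,200), the sleeve at ~(671,93), the pivot at ~(527,352), and the foot corners. The side crop shows the bar end at ~(302,38), the sleeve at ~(228,72), and a brass bracket beside the wheel. Next I'll triangulate and fit the stand pose.

```bash
cat >h.py <<'E'
from cell import env
import numpy as np, cv2
from scipy.spatial.transform import Rotation as R
C={n:env.read_camera(n) for n in("side","top")}
def proj(n,P):
    c=C[n];p=np.linalg.inv(c["pose"])@np.append(P,1);q=c["K"]@np.array([p[0],-p[1],-p[2]]);return q[:2]/q[2]
def full(n,u,v):
    f,o=((4.7,(305,125)) if n=="top" else (4.2,(240,135)));return np.array([(u+.5)/f-.5+o[0],(v+.5)/f-.5+o[1]])
E
python3 - <<'E'
from h import *
from scipy.optimize import least_squares as ls
for nm,a,b in(("bar",(565,200),(304,38)),("sleeve",(671,93),(229,72)),("pivot",(527,352),(378,166))):
    r=ls(lambda P:np.r_[proj("top",P)-full("top",*a),proj("side",P)-full("side",*b)],[.45,-.1,.2]);print(nm,r.x.round(4),r.fun.round(2))
S=[((-.011,-.046,.228),(565,200)),((.053,-.112,.183),(671,93)),((-.059,-.046,.146),(527,352))]
def W(p,s):
    c,n=np.cos(p[2]),np.sin(p[2]);return np.array([p[0]+c*s[0]-n*s[1],p[1]+n*s[0]+c*s[1],s[2]])
def f(p): return np.concatenate([proj("top",W(p,s))-full("top",*u) for s,u in S]+[proj("side",W(p,S[i][0]))-full("side",*u) for i,u in((0,(304,38)),(1,(229,72)))])
r=ls(f,[.4,-.1,0]);print(r.x,r.fun.round(2))
p=r.x
for nm,s in(("bar",S[0][0]),("sleeve",S[1][0]),("drum",(0,-.046,.13)),("pivot",S[2][0]),("seat",(0,.12,.13)),("sleeve_end_out",(.053,-.138,.183))):print(nm,W(p,s).round(4),proj("top",W(p,s)).round(1))
def cam2(n,q):return ((q[0]-305+.5)*4.7,(q[1]-125+.5)*4.7)
for s in((-.075,-.0625,.014),(.075,.0625,.014),(-.075,.0625,.014)):print(np.round(cam2("top",proj("top",W(p,s)))))
E
```

```text
bar [ 0.5885 -0.1537  0.2277] [ 0.08  0.51 -0.63 -0.16]
sleeve [ 0.6516 -0.2167  0.1832] [ 0.06  0.3  -0.37 -0.1 ]
pivot [ 0.5391 -0.1524  0.1515] [-0.04 -0.29  0.33  0.07]
[ 0.59792269 -0.10668205  0.01518604] [-0.3   0.89  0.55 -0.1  -0.1  -0.03 -0.38 -0.15 -0.6  -0.17]
bar [ 0.5876 -0.1528  0.228 ] [424.5 168. ]
sleeve [ 0.6526 -0.2179  0.183 ] [447.9 144.3]
drum [ 0.5986 -0.1527  0.13  ] [413.3 175.1]
pivot [ 0.5396 -0.1536  0.146 ] [416.6 199.5]
seat [0.5961 0.0133 0.13  ] [339.5 176.5]
sleeve_end_out [ 0.653  -0.2439  0.183 ] [460.  144.1]
[503. 429.]
[257. 162.]
[267. 434.]
```

```bash
python3 - <<'E'
from h import *
from scipy.optimize import least_squares as ls
for nm,a,b in(("A",(490,243),(334,70)),("B",(490,180),(292,90)),("A'",(490,243),(292,85)),("B'",(490,180),(334,70)),("C",(400,235),(292,90)),("C'",(400,235),(334,235))):
    r=ls(lambda P:np.r_[proj("top",P)-full("top",*a),proj("side",P)-full("side",*b)],[.45,-.1,.2]);print(nm,r.x.round(4),r.fun.round(2))
E
```

```text
A [ 0.5683 -0.123   0.2198] [ 0.34  2.19 -2.6  -0.61]
B [ 0.598  -0.128   0.2048] [ 0.58  3.38 -3.97 -1.01]
A' [ 0.5809 -0.1251  0.206 ] [-0.34 -2.13  2.51  0.6 ]
B' [ 0.5846 -0.1251  0.2219] [ 1.23  7.49 -8.92 -2.2 ]
C [ 0.5773 -0.0845  0.2171] [-0.01 -0.05  0.06  0.01]
C' [ 0.5802 -0.1023  0.1282] [ 1.34  8.77 -9.55 -2.21]
```

Careful with the scale: shifts go in cm and turns go in units of 0.1 rad. That gives: -0.04 m is -4, -0.02 m is -2, -0.14 rad is -1.4.

```bash
python3 nudge.py '[[[0, 0, -4, 0, 0, -1.4, 0], [0, 0, -4, 0, 0, -1.4, 0], [0, 0, -2, 0, 0, -1.4, 0], [0, 0, 0, 0, 0, -1.4, 0], [0, 0, 0, 0, 0, -1.4, 0], [0, 0, 0, 0, 0, -1.4, 0], [0, 0, 0, 0, 0, -1.4, 0], [0, 0, 0, 0, 0, -1.4, 0]]]' 40
```

```text
clock: 1.1
eef_pos: [0.223, -0.4753, 0.3313]
ee_rot: [-3.142, -0.0, 1.565]
force: [0.5, -0.4, -0.5]
opening: 0.003
gripper_force: 0.0
```

```bash
python3 nudge.py '[[[3, 3.8, 0, 0, 0, -0.2, 0], [3, 3.8, 0, 0, 0, 0, 0], [3, 3.8, 0, 0, 0, 0, 0], [3, 3.8, 0, 0, 0, 0, 0], [3, 3.8, 0, 0, 0, 0, 0], [3, 3.8, 0, 0, 0, 0, 0], [3, 3.8, 0, 0, 0, 0, 0], [3, 3.8, 0, 0, 0, 0, 0], [3, 3.8, 0, 0, 0, 0, 0], [3, 3.8, 0, 0, 0, 0, 0]]]'
python3 nudge.py '[[[1.7, 2.5, 0, 0, 0, 0, 0], [0, 0, 0, 0, 0, 0, 0], [0, 0, 0, 0, 0, 0, 0]]]'
```

```text
clock: 2.1
eef_pos: [0.6025, -0.1715, 0.3313]
ee_rot: [3.141, 0.0, 1.579]
force: [1.3, -0.3, 0.2]
opening: 0.002
gripper_force: 0.0
clock: 2.4
eef_pos: [0.6263, -0.1554, 0.3303]
ee_rot: [-3.14, -0.0, 1.58]
force: [0.2, -0.5, -0.0]
opening: -0.002
gripper_force: 0.0
```

```bash
python3 nudge.py '[[[-0.2, 0.1, 3, 0, 0, 0, 0], [0, 0, 3, 0, 0, 0, 0], [0, 0, 3, 0, 0, 0, 0], [0, 0, 2.5, 0, 0, 0, 0], [0, 0, 0, 0, 0, 0, 0], [0, 0, 0, 0, 0, 0, 0]]]'
python3 - <<'E'
from cell import env
import cv2
C=[cv2.resize(env.read_camera(n)["frame"][b:b+100,a:a+125],None,fx=3.2,fy=4.8*2/3,interpolation=cv2.INTER_CUBIC) for n,a,b in(("top",370,110),("side",250,100))]
C[0]=cv2.convertScaleAbs(C[0],alpha=1.8)
cv2.imwrite("pics/p1.png",cv2.hconcat(C))
E
```

```text
clock: 3.0
eef_pos: [0.6259, -0.1588, 0.217]
ee_rot: [-3.141, 0.0, 1.577]
force: [0.3, -0.6, 2.0]
opening: -0.003
gripper_force: 0.0
```

View pics/p1.png

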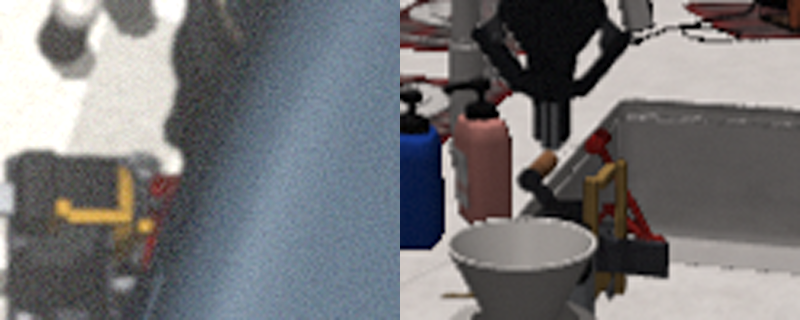

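Side view: the shut fingers (~(550,140)) stand on the +x side of the bar (~(598,145)), at its height. I'll push toward -x.

```bash
python3 nudge.py '[[[0, -1.2, 0, 0, 0, 0, 0], [0, -1.2, 0, 0, 0, 0, 0], [0, -1.2, 0, 0, 0, 0, 0], [0, -1.2, 0, 0, 0, 0, 0]]]'
python3 nudge.py '[[[0, -1.2, 0, 0, 0, 0, 0], [0, -1.2, 0, 0, 0, 0, 0], [0, -1.2, 0, 0, 0, 0, 0], [0, -1.2, 0, 0, 0, 0, 0], [0, 0, 0, 0, 0, 0, 0], [0, 0, 0, 0, 0, 0, 0]]]'
```

```text
clock: 3.5
eef_pos: [0.5801, -0.1589, 0.2196]
ee_rot: [3.136, 0.002, 1.579]
force: [0.5, -1.0, 0.6]
opening: 0.003
gripper_force: 0.1
clock: 4.1
eef_pos: [0.5323, -0.1591, 0.2185]
ee_rot: [3.138, 0.002, 1.578]
force: [-0.4, -0.6, 0.7]
opening: -0.0
gripper_force: 0.0
```

```bash
python3 nudge.py '[[[0, 0, -4, 0, 0, 0, 0], [0, 0, -4, 0, 0, 0, 0], [-2, 3, 0, 0, 0, 0, 0.5], [-2, 3, 0, 0, 0, 0, 0.5], [-2, 3, 0, 0, 0, 0, 0.5], [-0.3, 3, 0, 0, 0, 0, 0.5], [0, 0, 0, 0, 0, 0, 0.5], [0, 0, 0, 0, 0, 0, 0.5]]]'
python3 - <<'E'
from cell import env
import cv2
C=[cv2.resize(env.read_camera(n)["frame"][b:b+100,a:a+125],None,fx=3.2,fy=4.8*2/3,interpolation=cv2.INTER_CUBIC) for n,a,b in(("top",370,110),("side",250,100))]
C[0]=cv2.convertScaleAbs(C[0],alpha=1.8)
cv2.imwrite("pics/p2.png",cv2.hconcat(C))
E
```

```text
clock: 4.9
eef_pos: [0.6524, -0.2207, 0.2943]
ee_rot: [-3.139, -0.001, 1.579]
force: [-0.3, -0.5, -0.3]
opening: 0.501
gripper_force: 0.0
```

View pics/p2.png

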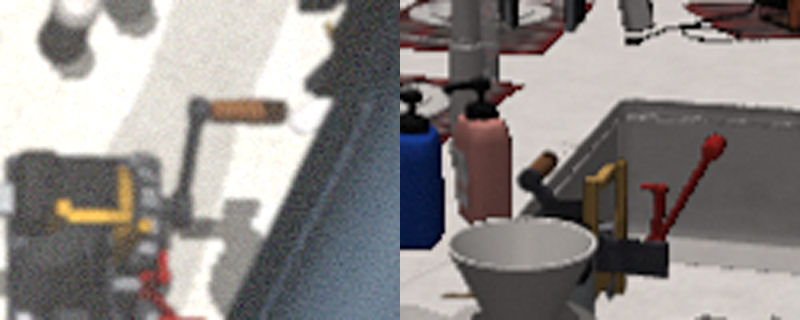

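The pawl is thrown back (bar now at side crop ~(712,145), nose clear), and the crank hasn't moved. Next I'll descend and grip the sleeve.

Scaled: 0.035 m is 3.5, 0.03 m is 3.

```bash
python3 nudge.py '[[[0, 0, 3.5, 0, 0, 0, 0.5], [0, 0, 3.5, 0, 0, 0, 0.5], [0, 0, 3, 0, 0, 0, 0.5], [0, 0, 3, 0, 0, 0, 0.5], [0, 0, 0, 0, 0, 0, 0.5], [0, 0, 0, 0, 0, 0, 0.5]]]'
python3 nudge.py '[[[0, 0, 0, 0, 0, 0, 0.1], [0, 0, 0, 0, 0, 0, 0.1], [0, 0, 0, 0, 0, 0, 0.1], [0, 0, 0, 0, 0, 0, 0.1], [0, 0, 0, 0, 0, 0, 0.1]]]' 25
```

```text
clock: 5.6
eef_pos: [0.6507, -0.2202, 0.1681]
ee_rot: [3.141, 0.0, 1.579]
force: [0.5, -0.7, 0.3]
opening: 0.504
gripper_force: 0.0
clock: 6.1
eef_pos: [0.6534, -0.2213, 0.1693]
ee_rot: [3.136, 0.002, 1.579]
force: [0.5, -0.5, 5.4]
opening: 0.194
gripper_force: 25.9
```

Scaled: -0.003 m is -0.3, -0.005 m is -0.5.

```bash
python3 nudge.py '[[[0, -0.28, -0.5, 0, 0, 0, 0.1], [0, -0.28, -0.25, 0, 0, 0, 0.1], [0, -0.3, -0.22, 0, 0, 0, 0.1], [0, -0.3, -0.22, 0, 0, 0, 0.1], [0, 0, 0, 0, 0, 0, 0.1], [0, 0, 0, 0, 0, 0, 0.1], [0, 0, 0, 0, 0, 0, 0.1]]]'
python3 nudge.py '[[[0, -0.32, -0.19, 0, 0, 0, 0.1], [0, -0.32, -0.19, 0, 0, 0, 0.1], [0, 0, 0, 0, 0, 0, 0.1], [0, 0, 0, 0, 0, 0, 0.1]]]'
```

```text
clock: 6.8
eef_pos: [0.6406, -0.2211, 0.18]
ee_rot: [3.139, 0.002, 1.579]
force: [2.6, -1.0, 6.4]
opening: 0.193
gripper_force: 26.1
clock: 7.2
eef_pos: [0.6342, -0.2211, 0.1838]
ee_rot: [3.139, 0.001, 1.579]
force: [3.4, -1.2, 7.2]
opening: 0.191
gripper_force: 26.2
```

```bash
python3 nudge.py '[[[0, 0, -0.2, 0, 0, 0, 0.1], [0, 0, 0, 0, 0, 0, 0.1], [0, 0, 0, 0, 0, 0, 0.1]]]'; python3 nudge.py '[[[0, 0, -0.2, 0, 0, 0, 0.1], [0, 0, 0, 0, 0, 0, 0.1], [0, 0, 0, 0, 0, 0, 0.1]]]'
```

```text
clock: 7.5
eef_pos: [0.6334, -0.221, 0.1843]
ee_rot: [-3.141, 0.001, 1.579]
force: [3.1, -2.2, 5.7]
opening: 0.192
gripper_force: 25.9
clock: 7.8
eef_pos: [0.6326, -0.2209, 0.185]
ee_rot: [-3.139, -0.0, 1.578]
force: [0.3, -2.4, 0.3]
opening: 0.194
gripper_force: 25.4
```

Scaled: -0.003 m is -0.3, -0.0028 m is -0.28.

```bash
python3 nudge.py '[[[0, -0.3, -0.14, 0, 0, 0, 0.1], [0, -0.3, -0.14, 0, 0, 0, 0.1], [0, -0.28, -0.09, 0, 0, 0, 0.1], [0, 0, 0, 0, 0, 0, 0.1], [0, 0, 0, 0, 0, 0, 0.1]]]'
for i in 1 2 3; do python3 -c "
from cell import env
import numpy as np
F=[]
for i in range(4):
    env.read_camera('top');F.append(env.state()['force'])
s=env.state();print(np.mean(F,0).round(2),np.std(F,0).round(2),s['eef_pos'].round(5))"; done
```

```text
clock: 8.3
eef_pos: [0.6235, -0.2207, 0.1889]
ee_rot: [-3.138, -0.001, 1.579]
force: [-2.4, -2.7, -2.7]
opening: 0.191
gripper_force: 25.0
[-2.9  -2.56 -2.47] [0.51 0.55 0.69] [ 0.62354 -0.22067  0.18894]
[-4.18 -2.41 -2.81] [0.38 0.55 0.54] [ 0.62357 -0.22068  0.18893]
[-4.67 -2.06 -3.26] [0.45 0.4  0.3 ] [ 0.6236  -0.22069  0.18899]
```

```bash
cat >t.py <<'E'
from cell import env
import numpy as np
F=[];P=[]
for i in range(3):
    env.read_camera('top');s=env.state();F.append(s['force']);P.append(s['eef_pos'])
f=np.mean(F,0);p=np.mean(P,0);th=np.arctan2(p[0]-.5986,p[2]+.0119-.13)
print("phi %.4f r %.4f Flower %.2f Fradout %.2f"%(.785-th,np.hypot(p[0]-.5986,p[2]+.0119-.13),f[0]*np.cos(th)-f[2]*np.sin(th),-f[0]*np.sin(th)-f[2]*np.cos(th)),p.round(5),round(s['clock'],2))
E
for i in 1 2; do python3 nudge.py '[[[0, -0.1, -0.02, 0, 0, 0, 0.1], [0, 0, 0, 0, 0, 0, 0.1]]]' >/dev/null; python3 t.py; done
```

```text
phi 0.4473 r 0.0752 Flower -0.66 Fradout 6.45 [ 0.62352 -0.22065  0.18905] 9.25
phi 0.4581 r 0.0753 Flower 1.37 Fradout 8.60 [ 0.62277 -0.22061  0.18939] 9.6
```

```bash
for i in 1 2; do python3 nudge.py '[[[0, -0.1, -0.02, 0, 0, 0, 0.1], [0, 0, 0, 0, 0, 0, 0.1]]]' >/dev/null; python3 t.py; done
```

```text
phi 0.4761 r 0.0753 Flower 1.24 Fradout 9.28 [ 0.62149 -0.2206   0.18984] 9.95
phi 0.4898 r 0.0753 Flower 1.28 Fradout 10.23 [ 0.62051 -0.22058  0.19016] 10.3
```

```bash
for i in 1 2; do python3 nudge.py '[[[0, -0.07, 0.06, 0, 0, 0, 0.1], [0, 0, 0, 0, 0, 0, 0.1]]]' >/dev/null; python3 t.py; done
```

```text
phi 0.4923 r 0.0753 Flower 1.41 Fradout 9.31 [ 0.62033 -0.22062  0.19018] 10.65
phi 0.4971 r 0.0752 Flower 1.36 Fradout 5.92 [ 0.61994 -0.22069  0.19016] 11.0
```

```bash
for i in 1 2; do python3 nudge.py '[[[0, -0.07, 0.01, 0, 0, 0, 0.1], [0, 0, 0, 0, 0, 0, 0.1]]]' >/dev/null; python3 t.py; done
```

```text
phi 0.5055 r 0.0750 Flower 1.32 Fradout 3.15 [ 0.6193  -0.22074  0.1902 ] 11.35
phi 0.5126 r 0.0749 Flower 1.64 Fradout -0.12 [ 0.61875 -0.22079  0.19023] 11.7
```

```bash
for i in 1 2; do python3 nudge.py '[[[0, -0.05, -0.02, 0, 0, 0, 0.1], [0, 0, 0, 0, 0, 0, 0.1]]]' >/dev/null; python3 t.py; done
```

```text
phi 0.5180 r 0.0748 Flower 3.05 Fradout -2.79 [ 0.61834 -0.22083  0.19025] 12.05
phi 0.5241 r 0.0747 Flower 3.49 Fradout -3.80 [ 0.61788 -0.22085  0.19032] 12.4
```

Scaled: -0.0003 m is -0.03.

```bash
python3 nudge.py '[[[0, -0.03, -0.03, 0, 0, 0, 0.1], [0, 0, 0, 0, 0, 0, 0.1]]]' >/dev/null; python3 t.py; python3 t.py
```

```text
phi 0.5274 r 0.0748 Flower 4.15 Fradout -3.51 [ 0.61765 -0.22082  0.19039] 12.75
phi 0.5276 r 0.0748 Flower 4.26 Fradout -2.83 [ 0.61764 -0.22084  0.1904 ] 12.9
```

Scaled: -0.0004 m is -0.04, -0.0003 m is -0.03.

```bash
python3 nudge.py '[[[0, -0.04, -0.03, 0, 0, 0, 0.1], [0, 0, 0, 0, 0, 0, 0.1]]]' >/dev/null; python3 t.py; python3 t.py
```

```text
phi 0.5311 r 0.0748 Flower 5.07 Fradout -2.53 [ 0.61739 -0.22082  0.19049] 13.25
phi 0.5311 r 0.0748 Flower 4.96 Fradout -2.72 [ 0.61739 -0.22083  0.1905 ] 13.4
```

```bash
for i in 1 2; do python3 nudge.py '[[[0, 0.08, -0.03, 0, 0, 0, 0.1], [0, 0, 0, 0, 0, 0, 0.1]]]' >/dev/null; python3 t.py; done
```

```text
phi 0.5310 r 0.0748 Flower 4.32 Fradout -2.58 [ 0.61739 -0.22081  0.19049] 13.75
phi 0.5303 r 0.0748 Flower 2.08 Fradout -1.79 [ 0.61746 -0.22082  0.19051] 14.1
```

```bash
for i in 1; do python3 nudge.py '[[[0, 0.06, -0.03, 0, 0, 0, 0.1], [0, 0, 0, 0, 0, 0, 0.1]]]' >/dev/null; python3 t.py;python3 t.py; done
```

```text
phi 0.5277 r 0.0749 Flower -0.41 Fradout 0.07 [ 0.61765 -0.22079  0.1905 ] 14.45
phi 0.5260 r 0.0749 Flower -1.38 Fradout 0.30 [ 0.61778 -0.22078  0.1905 ] 14.6
```

Scaled: -0.001 m is -0.1, 0.0002 m is 0.02.

```bash
python3 nudge.py '[[[0, -0.1, 0.02, 0, 0, 0, 0.1], [0, 0, 0, 0, 0, 0, 0.1]]]' >/dev/null; python3 t.py; for i in 1 2; do python3 nudge.py '[[[0, -0.06, -0.01, 0, 0, 0, 0.1], [0, 0, 0, 0, 0, 0, 0.1]]]' >/dev/null; python3 t.py; done
```

```text
phi 0.5263 r 0.0749 Flower 1.90 Fradout 1.06 [ 0.61777 -0.22077  0.19052] 14.95
phi 0.5301 r 0.0750 Flower 5.31 Fradout 2.27 [ 0.6175  -0.22077  0.19064] 15.3
phi 0.5363 r 0.0750 Flower 5.86 Fradout 2.04 [ 0.61705 -0.22074  0.19075] 15.65
```

```bash
python3 nudge.py '[[[0, 0.12, 0, 0, 0, 0, 0.1], [0, 0, 0, 0, 0, 0, 0.1]]]' >/dev/null; python3 t.py; 
```

```text
phi 0.5350 r 0.0750 Flower 3.31 Fradout 3.02 [ 0.61715 -0.22075  0.19073] 16.0
```

Scaled: 0.0008 m is 0.08, 0.0004 m is 0.04.

```bash
python3 nudge.py '[[[0, 0.04, 0.08, 0, 0, 0, 0.1], [0, 0, 0, 0, 0, 0, 0.1]]]' >/dev/null; python3 t.py; python3 nudge.py '[[[0, 0, 0, 0, 0, 0, 0.5], [0, 0, 0, 0, 0, 0, 0.5], [0, 0, 0, 0, 0, 0, 0.5]]]'
```

```text
phi 0.5295 r 0.0749 Flower 0.14 Fradout 0.66 [ 0.61753 -0.2208   0.19057] 16.35
clock: 16.65
eef_pos: [0.6179, -0.2218, 0.1906]
ee_rot: [3.141, 0.002, 1.578]
force: [0.2, -0.0, 0.1]
opening: 0.503
gripper_force: 0.0
```

```bash
python3 nudge.py '[[[0, 0, -4, 0, 0, 0, 0.5], [0, 0, -4, 0, 0, 0, 0.5], [0, 0, -3, 0, 0, 0, 0.5], [1.6, -3.9, 0, 0, 0, 0, 0], [1.6, -3.9, 0, 0, 0, 0, 0], [1.6, -3.9, 0, 0, 0, 0, 0], [1.6, -3.9, 0, 0, 0, 0, 0], [0, 0, 0, 0, 0, 0, 0], [0, 0, 0, 0, 0, 0, 0]]]'
python3 - <<'E'
from cell import env
import cv2
C=[cv2.resize(env.read_camera(n)["frame"][b:b+100,a:a+125],None,fx=3.2,fy=4.8*2/3,interpolation=cv2.INTER_CUBIC) for n,a,b in(("top",370,110),("side",250,130))]
C[0]=cv2.convertScaleAbs(C[0],alpha=1.8)
cv2.imwrite("pics/p3.png",cv2.hconcat(C))
E
```

```text
clock: 17.55
eef_pos: [0.4608, -0.1582, 0.3009]
ee_rot: [3.14, 0.002, 1.579]
force: [0.0, -1.7, 0.0]
opening: -0.002
gripper_force: 0.0
```

View pics/p3.png

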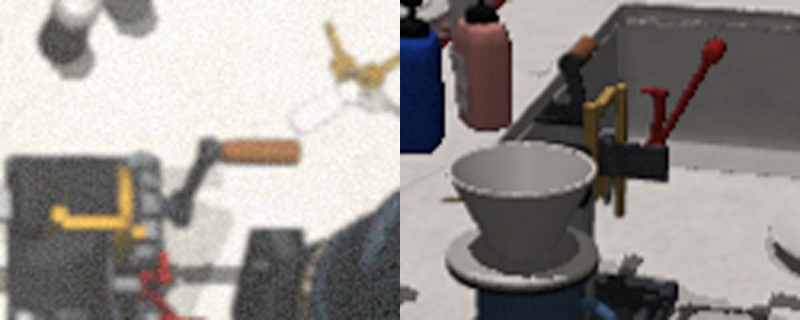

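The dripper now sits on the blue mug's rim and the crank is at its new angle. The pawl is still thrown back, bar at side crop (712,47). I'll lower behind the bar and push it toward +x.

```bash
python3 nudge.py '[[[0, 0, 3, 0, 0, 0, 0], [0, 0, 3, 0, 0, 0, 0], [0, 0, 2.4, 0, 0, 0, 0], [0, 0, 0, 0, 0, 0, 0], [0, 0, 0, 0, 0, 0, 0]]]'
python3 nudge.py '[[[0, 1.2, 0, 0, 0, 0, 0], [0, 1.2, 0, 0, 0, 0, 0], [0, 1.2, 0, 0, 0, 0, 0], [0, 1, 0, 0, 0, 0, 0], [0, 0.8, 0, 0, 0, 0, 0], [0, 0.6, 0, 0, 0, 0, 0], [0, 0.4, 0, 0, 0, 0, 0], [0, 0, 0, 0, 0, 0, 0], [0, 0, 0, 0, 0, 0, 0], [0, 0, 0, 0, 0, 0, 0]]]'
python3 - <<'E'
from cell import env
import cv2
C=[cv2.resize(env.read_camera(n)["frame"][b:b+100,a:a+125],None,fx=3.2,fy=4.8*2/3,interpolation=cv2.INTER_CUBIC) for n,a,b in(("top",370,110),("side",250,130))]
C[0]=cv2.convertScaleAbs(C[0],alpha=1.8)
cv2.imwrite("pics/p4.png",cv2.hconcat(C))
E
```

```text
clock: 18.15
eef_pos: [0.462, -0.1585, 0.2163]
ee_rot: [-3.141, -0.0, 1.579]
force: [1.0, 0.9, 0.6]
opening: -0.0
gripper_force: 0.0
clock: 19.15
eef_pos: [0.5251, -0.1576, 0.2163]
ee_rot: [-3.141, -0.0, 1.579]
force: [0.8, -0.0, 0.5]
opening: -0.0
gripper_force: 0.0
```

View pics/p4.png

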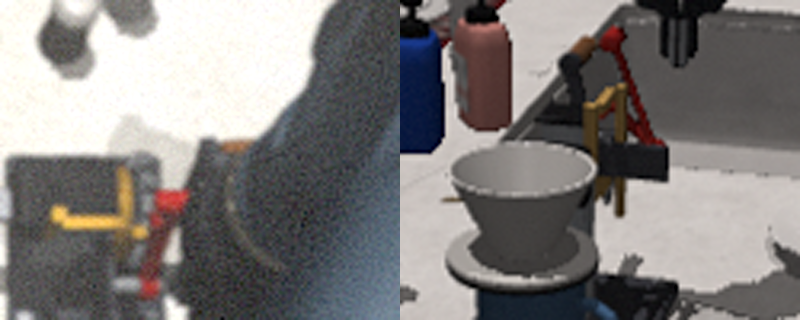

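Scaled: -0.04 m is -4, -0.03 m is -3.

```bash
python3 nudge.py '[[[0, -3, 0, 0, 0, 0, 0], [0, -3, -3, 0, 0, 0, 0], [0, -3, -4, 0, 0, 0, 0], [0, -3, -4, 0, 0, 0, 0], [-4, -3, -2, 0, 0, 0, 0], [-4, -3, 0, 0, 0, 0, 0], [-4, 0, 0, 0, 0, 0, 0], [0, 0, 0, 0, 0, 0, 0]]]'
python3 - <<'E'
from h import *
a=cv2.convertScaleAbs(C["top"]["frame"][130:210,385:465],alpha=1.8);b=C["side"]["frame"][130:210,285:365]
cv2.imwrite("pics/p5.png",cv2.resize(cv2.hconcat([a,b]),None,fx=5,fy=5,interpolation=cv2.INTER_CUBIC))
p=[.59792,-.10668,.01519]
c,n=np.cos(p[2]),np.sin(p[2])
for w in np.arange(0,.3,.05):
    l=np.pi/6-w;s=(-.059+.095*np.sin(l),-.046,.146+.095*np.cos(l))
    W=np.array([p[0]+c*s[0]-n*s[1],p[1]+n*s[0]+c*s[1],s[2]]);t=proj("top",W);d=proj("side",W)
    print(round(w,2),((t-[385,130]+.5)*5-.5).round(1),((d-[285,130]+.5)*5-.5+[400,0]).round(1),d.round(1))
E
```

```text
clock: 20.05
eef_pos: [0.3475, -0.28, 0.3439]
ee_rot: [-3.141, 0.002, 1.573]
force: [0.4, -0.0, -0.3]
opening: 0.004
gripper_force: 0.0
0.0 [199.9 193.3] [536.1  69.1] [311.8 143.4]
0.05 [202.  201.8] [544.3  65.3] [313.5 142.7]
0.1 [204.  210.9] [552.8  61.8] [315.2 142. ]
0.15 [206.  220.3] [561.5  58.8] [316.9 141.4]
0.2 [207.8 230.2] [570.3  56.2] [318.7 140.8]
0.25 [209.5 240.5] [579.4  54. ] [320.5 140.4]
```

View pics/p5.png

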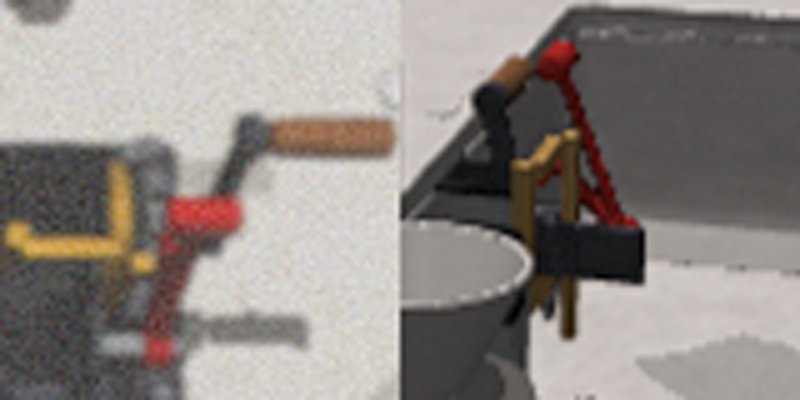

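```bash
python3 -c "
from cell import env
print(env.finish_job())"
```

```text
the job is handed in; nothing more can be done
None
```

I threw the pawl back, lowered the dripper onto the blue mug's rim with about 10 N (estimated from the crank force), dropped the pawl back in, backed the arm clear and handed in at about 20 s. The pawl's nose rests on a tooth's flank near its tip (about 0.12–0.14 rad), the deepest it should go at this drum angle. I never touched the lemon or the mugs, but I did not re-check the mugs' positions or the rim force after letting go.

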